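# Search the lidded tubs for the laser module

### The job

One of the three identical lidded tubs holds the small laser module, a metal tube in a black V-shaped mount. Lift the lids one by one until you find it, never having more than one tub open at a time, and set the module down upright on the low dark metal plate, between its two end stops and lying along the plate; carry it down, do not drop it. Leave the other contents in their tubs, and finish with all three tubs closed, lids fully seated.

Things in the scene. Friction and masses are not known exactly. Their poses are not given: they have to be found in the camera images.
- tub_a: one of three identical plain round metal tubs, fixed to the table; outside 136 mm across, 45 mm high, inside 128 mm across, floor 5 mm thick, Origin at the centre of its underside, z up. Any one of the three may hold the laser module. An empty place on the table for a lid is 150 mm to the right (-y) of the tub nearest the robot
- tub_b: one of three identical plain round metal tubs, fixed to the table; outside 136 mm across, 45 mm high, inside 128 mm across, floor 5 mm thick, Origin at the centre of its underside, z up. Any one of the three may hold the laser module. An empty place on the table for a lid is 150 mm to the right (-y) of the tub nearest the robot
- tub_c: one of three identical plain round metal tubs, fixed to the table; outside 136 mm across, 45 mm high, inside 128 mm across, floor 5 mm thick, Origin at the centre of its underside, z up. Any one of the three may hold the laser module. An empty place on the table for a lid is 150 mm to the right (-y) of the tub nearest the robot
- lid_a: loose round metal lid, 140 mm across, 140 g, one of three alike, starts on tub_a (any lid fits any tub). Origin at the centre of the underside of its 5 mm rim plate; a collar 118 mm across reaches 6 mm below it, into the tub (5 mm of play all round); a black knob 32 mm across stands on it from 5 to 41 mm over the origin. Seated, its origin is 45 mm above the tub's
- lid_b: loose round metal lid, 140 mm across, 140 g, one of three alike, starts on tub_b (any lid fits any tub). Origin at the centre of the underside of its 5 mm rim plate; a collar 118 mm across reaches 6 mm below it, into the tub (5 mm of play all round); a black knob 32 mm across stands on it from 5 to 41 mm over the origin. Seated, its origin is 45 mm above the tub's
- lid_c: loose round metal lid, 140 mm across, 140 g, one of three alike, starts on tub_c (any lid fits any tub). Origin at the centre of the underside of its 5 mm rim plate; a collar 118 mm across reaches 6 mm below it, into the tub (5 mm of play all round); a black knob 32 mm across stands on it from 5 to 41 mm over the origin. Seated, its origin is 45 mm above the tub's
- laser_module: the part sought (not the like one bolted down at the back): a brass-coloured tube 19 mm across and 74 mm long lying along its y axis (from y = -35 to +39 mm), axis 18 mm above the origin, top at 28 mm, clamped on a black V-mount foot 30 mm wide (x), 50 mm long (y, from -23 to +27 mm) and 8 mm high; 110 g. Starts standing on the inner floor of one of the tubs, any yaw, within 8 mm of the centre. Grip foot or tube across x. Origin at the centre of the foot's underside, z up
- black_block: plain black block 50 x 35 x 30 mm, stands in another tub and stays there. Origin at the centre of its underside
- converter_box: small blue box 28 x 55 x 18 mm, lies in another tub and stays there. Origin at the centre of its underside
- seat_plate: low dark metal plate, 80 mm (x) by 120 mm (y), 8 mm thick, fixed to the table on the right; a motor stage on a post, 215 mm tall, stands between it and the tubs. Along each short end a bright stop, 14 mm high above the plate, 102 mm clear between them. Origin at the centre of its underside, y from stop to stop, z up. The module lies along y, either way round, its origin 8 mm above the plate's

How it is judged:
On the way, in this order (a step that is already met when the one before it is completed fails the run):
1. the tub that holds the laser module is opened: its lid is lifted clear while the module still lies in it (((horizontal distance between laser_module and tub_a below 0.06 m and z of laser_module in the frame of tub_a below 0.03 m and distance between each of lid_a, lid_b, lid_c and tub_a above 0.085 m) or (horizontal distance between laser_module and tub_b below 0.06 m and z of laser_module in the frame of tub_b below 0.03 m and distance between each of lid_a, lid_b, lid_c and tub_b above 0.085 m) or (horizontal distance between laser_module and tub_c below 0.06 m and z of laser_module in the frame of tub_c below 0.03 m and distance between each of lid_a, lid_b, lid_c and tub_c above 0.085 m))), for 0.1 s.
2. the module stands on the plate between the stops (x of laser_module in the frame of seat_plate between -0.025 and 0.025 m and y of laser_module in the frame of seat_plate between -0.02 and 0.02 m and z of laser_module in the frame of seat_plate between 0.005 and 0.0115 m and angle between laser_module's own z axis and vertical below 0.06 rad and angle between the y axis of laser_module and the y axis of seat_plate, either way round below 0.3 rad and linear speed of laser_module below 0.02 m/s), for 0.2 s.
At the end, for the whole second after the job is handed in: Module upright and at rest on the plate between the stops (within 25 mm across, 20 mm along of its centre, along the plate within 0.3 rad, either way round); a lid on each tub, centred within 8 mm, level, down within 3 mm; black block and blue box each in a tub (all of step 2 and ((horizontal distance between lid_a and tub_a below 0.008 m and z of lid_a in the frame of tub_a between 0.042 and 0.048 m and angle between lid_a's own z axis and vertical below 0.035 rad and linear speed of lid_a below 0.02 m/s) or (horizontal distance between lid_b and tub_a below 0.008 m and z of lid_b in the frame of tub_a between 0.042 and 0.048 m and angle between lid_b's own z axis and vertical below 0.035 rad and linear speed of lid_b below 0.02 m/s) or (horizontal distance between lid_c and tub_a below 0.008 m and z of lid_c in the frame of tub_a between 0.042 and 0.048 m and angle between lid_c's own z axis and vertical below 0.035 rad and linear speed of lid_c below 0.02 m/s)) and ((horizontal distance between lid_a and tub_b below 0.008 m and z of lid_a in the frame of tub_b between 0.042 and 0.048 m and angle between lid_a's own z axis and vertical below 0.035 rad and linear speed of lid_a below 0.02 m/s) or (horizontal distance between lid_b and tub_b below 0.008 m and z of lid_b in the frame of tub_b between 0.042 and 0.048 m and angle between lid_b's own z axis and vertical below 0.035 rad and linear speed of lid_b below 0.02 m/s) or (horizontal distance between lid_c and tub_b below 0.008 m and z of lid_c in the frame of tub_b between 0.042 and 0.048 m and angle between lid_c's own z axis and vertical below 0.035 rad and linear speed of lid_c below 0.02 m/s)) and ((horizontal distance between lid_a and tub_c below 0.008 m and z of lid_a in the frame of tub_c between 0.042 and 0.048 m and angle between lid_a's own z axis and vertical below 0.035 rad and linear speed of lid_a below 0.02 m/s) or (horizontal distance between lid_b and tub_c below 0.008 m and z of lid_b in the frame of tub_c between 0.042 and 0.048 m and angle between lid_b's own z axis and vertical below 0.035 rad and linear speed of lid_b below 0.02 m/s) or (horizontal distance between lid_c and tub_c below 0.008 m and z of lid_c in the frame of tub_c between 0.042 and 0.048 m and angle between lid_c's own z axis and vertical below 0.035 rad and linear speed of lid_c below 0.02 m/s)) and ((horizontal distance between black_block and tub_a below 0.06 m and z of black_block in the frame of tub_a below 0.03 m) or (horizontal distance between black_block and tub_b below 0.06 m and z of black_block in the frame of tub_b below 0.03 m) or (horizontal distance between black_block and tub_c below 0.06 m and z of black_block in the frame of tub_c below 0.03 m)) and ((horizontal distance between converter_box and tub_a below 0.06 m and z of converter_box in the frame of tub_a below 0.03 m) or (horizontal distance between converter_box and tub_b below 0.06 m and z of converter_box in the frame of tub_b below 0.03 m) or (horizontal distance between converter_box and tub_c below 0.06 m and z of converter_box in the frame of tub_c below 0.03 m))); the robot touches nothing.
It fails at once if two tubs stand open at the same time (no lid within 85 mm of either tub's origin) ((distance between each of lid_a, lid_b, lid_c and tub_a above 0.085 m and distance between each of lid_a, lid_b, lid_c and tub_b above 0.085 m) or (distance between each of lid_a, lid_b, lid_c and tub_a above 0.085 m and distance between each of lid_a, lid_b, lid_c and tub_c above 0.085 m) or (distance between each of lid_a, lid_b, lid_c and tub_b above 0.085 m and distance between each of lid_a, lid_b, lid_c and tub_c above 0.085 m)).
It fails at once if the module is let go in the air (origin more than 50 mm above the table and no finger touching it) (height (world z) of laser_module above 0.05 m and contact force between the fingers and laser_module below 0.05 N).
It also fails if it takes over 72 s, if anything falls off the work surface, if the arm or the gripper's body presses on something with over 40 N, if the wrist force passes 120 N, or if a joint passes its speed limit or range.

### The arm

A 6-joint arm with a two-finger parallel gripper is mounted at the origin on a cart in front of the work surface, level with it; the furniture and walls round the work are solid. World frame = base frame: x ahead of the robot, y to its left, z up, the work surface at z = 0. Lengths are in m, angles in rad, forces in N, time in s.
With the tool pointing down it reaches from about 0.35 to 0.775 m from the base axis. Payload 7.3 kg.
Tool frame: the origin (TCP) lies at the very end of the fingers, on their centre line; the grasp point (between the pads) lies 19 mm behind it; z points along the fingers, y is the direction in which the jaws open and shut (so a half turn about z gives the same grasp; the last joint's range is limited). The gripper opens to 92 mm and grips with 3 to 60 N. Pads are 19 mm wide; open, the fingers measure 130 mm over their backs; the gripper's body (75 mm by 190 mm) begins 47 mm behind the grasp point.
Start: joints at [-0.146, 0.342, 1.524, -0, 1.275, -0.146], TCP at [0.525, 0, 0.227] pointing down, gripper open.
Joint ranges: [-2.53, 2.53], [-0.77, 2.02], [0.04, 2.7], [-1, 4.14], [0.28, 2.66], [-3.11, 3.11]. Speed limits (rad/s): [2.57, 2.57, 3.14, 3.14, 3.14, 3.14].

### API

Orientations are given as [roll, pitch, yaw] about the fixed x, y, z axes, in that order (R = Rz(yaw) Ry(pitch) Rx(roll)).
In Python, from cell import observe, read_camera, camera_info, hand_in gives the robot as it stands.
- The arm moves only by the tool jog_arm, never from a script. Its argument "rows" is one flat list of numbers, 5 for each row, row after row: the finger opening in mm, from 0 to 91.8, then the shift along the tool's x, y, z in mm, then the turn about the tool's z in degrees. In form: [gripper, tx, ty, tz, roll, gripper, tx, ty, tz, roll, ...]. A call has 1 to 20 rows; each row shifts and turns the commanded pose from where the row before left it, along the tool's axes as they then stand; what a row does not reach is not made up. A row lasts 1/10 s, in which the tool goes at most 50 mm and 8.59 degrees, less where a joint would pass 70% of its speed; a pose out of reach is approached as far as the arm can. A call with a gripper value outside its range is refused whole. The fingers move at their own pace and stop on an object; "grip_force" is the grip in N (left out, the last holds). Time passes only in rows, so rows that do not move let the fingers close. It gives the time, the measured TCP pose, the force and the opening at its end, in the units of the state.
- observe(): the state, without advancing time (a new reading comes with each control period).
- read_camera(name): name is "scene" or "side" or "wrist"; returns (picture, depth): 400x640x3 uint8, red, green, blue; 400x640 float32, m along the optical axis (not along the pixel's ray), 0 where there is no reading.
- camera_info(name): a dict with "fx", "fy", "cx", "cy" (pixels), "extrinsics" (4x4, takes a point from camera to world coordinates); the wrist camera has in their place "tool_from_camera" (4x4, takes a point from camera to tool coordinates, whose origin is the TCP and whose axes are the flange's). Camera axes: x right, y up, looking along -z (the intrinsics and any distortion apply to the point x, -y, -z); pixel columns grow to the right and rows downward; lengths in m; the calibration is good to about 2 mm. A picture is of the moment at which its call begins: read the wrist's pose just before it. camera_info takes no time and is no camera call.
- hand_in(): hands the job in, once; it reports no verdict.
The state is a dict: "time": time; "qpos": joint angles; "qvel": joint speeds; "joint_efforts": joint torques, N m; "tool_pos": TCP position; "tool_rot": TCP orientation; "contact_force": force on the tool from outside, world axes, zero at the start; "torque": the same for the moment, N m; "opening": finger opening in m.
Only numpy, scipy, OpenCV 4.12 (cv2) and the standard library are available. Lean on these libraries where they do the work, as an engineer would, in place of code of your own. Each camera call takes 0.05 s, during which the arm holds its last target. There are 200 camera calls.

## Working session

There is one attempt and no reset: what is moved stays moved. The work goes in short steps, Python scripts to look and compute and a tool call to move; the robot and the scene stay as the last step left them, time stands still between calls to the robot, and variables do not carry over. Pictures are saved under pics/ and viewed, about 8 in all and at most 12, crops included, and the job is handed in when it is done.

Besides the shell and the picture viewer there is one more tool, called after "Request:" as name(argument=value, ...) on one line, values as JSON. jog_arm: Moves the arm, as the interface text tells. Its arguments: {"type":"object","properties":{"rows":{"type":"array","items":{"type":"number"}},"grip_force":{"type":"number"}},"required":["rows"]}

```bash
mkdir -p pics; ls; cat > h.py <<'E'
import numpy as np, cv2
from cell import observe, read_camera, camera_info, hand_in
from scipy.spatial.transform import Rotation as R
def T():
    s=observe(); M=np.eye(4); M[:3,3]=s['tool_pos']; M[:3,:3]=R.from_euler('xyz',s['tool_rot']).as_matrix(); return M
def grab(name,fn=None):
    ci=camera_info(name); W=T()@np.array(ci['tool_from_camera']) if name=='wrist' else np.array(ci['extrinsics'])
    p,d=read_camera(name)
    if fn: cv2.imwrite('pics/'+fn,p[:,:,::-1])
    v,u=np.mgrid[0:400,0:640]
    P=np.stack([(u-ci['cx'])/ci['fx']*d,-(v-ci['cy'])/ci['fy']*d,-d,np.ones_like(d)],-1)@W.T
    P=P[...,:3]; P[d<=0]=np.nan
    return p,d,P
E
python3 - <<'E'
from h import *
s=observe(); print(s)
p1,d1,P1=grab('scene'); p2,d2,P2=grab('side')
np.savez('s0.npz',p1=p1,P1=P1,p2=p2,P2=P2)
print(camera_info('scene'),camera_info('wrist'))
cv2.imwrite('pics/both.png',cv2.resize(np.vstack([p1,p2])[:,:,::-1],None,fx=.75,fy=.75))
# dark knobs etc: height map
for n,P in (('scene',P1),('side',P2)):
    m=(P[...,2]>.08)&(P[...,2]<.092)&(P[...,0]>.3)
    k,l,st,c=cv2.connectedComponentsWithStats(m.astype(np.uint8))
    for i in range(1,k):
        if st[i,4]>25: print(n,st[i],P[l==i].mean(0).round(4), np.ptp(P[l==i],axis=0).round(3))
E
```

```text
pics
{'time': 0.0, 'qpos': array([-1.45979808e-01,  3.42734071e-01,  1.52505160e+00, -2.32823041e-05,
        1.27536870e+00, -1.45995626e-01]), 'qvel': array([-0.00013658, -0.00161789, -0.00027765, -0.00086019,  0.00072743,
       -0.00051631]), 'joint_efforts': array([ 7.61924657e-04, -4.31245601e+01, -2.44219762e+01,  7.17750052e-02,
        5.59406646e-02, -1.04314388e-04]), 'tool_pos': array([5.24584657e-01, 8.67646630e-05, 2.26026997e-01]), 'tool_rot': array([-3.14004431e+00, -2.05168126e-04,  1.57081878e+00]), 'contact_force': array([-0.68315821, -0.20422185, -0.28592831]), 'torque': array([-0.05634678,  0.00826115,  0.02637991]), 'opening': 0.09144360334960377}
{'fx': 397.3948151572247, 'fy': 397.3948151572247, 'cx': 326.4043358524819, 'cy': 199.11190728454926, 'extrinsics': array([[ 0.86910581,  0.28627625, -0.40336212,  0.04792101],
       [-0.4940601 ,  0.46343384, -0.7356179 , -0.95539367],
       [-0.02365827,  0.83861492,  0.54421071,  0.71217178],
       [ 0.        ,  0.        ,  0.        ,  1.        ]])} {'fx': 313.7299523161198, 'fy': 313.7299523161198, 'cx': 322
[... 1848 characters left out ...]
 18  72 100] [0.6892 0.4114 0.0855] [0.363 0.01  0.012]
side [318 134  10   7  31] [ 0.7968 -0.0879  0.0847] [0.039 0.032 0.011]
side [435 148  13   6  30] [ 0.6933 -0.4832  0.0862] [0.026 0.039 0.012]
side [275 166  10   8  59] [0.6377 0.064  0.0861] [0.039 0.029 0.012]
side [377 193  14   6  38] [ 0.484  -0.2475  0.0869] [0.022 0.037 0.01 ]
side [503 192   8   7  32] [ 0.4568 -0.6221  0.0865] [0.025 0.018 0.011]
side [284 210  11  10  77] [0.4293 0.0398 0.0859] [0.039 0.03  0.01 ]
side [526 212  10   5  26] [ 0.3731 -0.6644  0.0865] [0.012 0.029 0.012]
side [ 44 224 119  21 334] [0.3777 0.5613 0.0864] [0.047 0.319 0.012]
side [ 33 237  11   6  29] [0.3848 0.7442 0.0862] [0.015 0.03  0.012]
```

View pics/both.png

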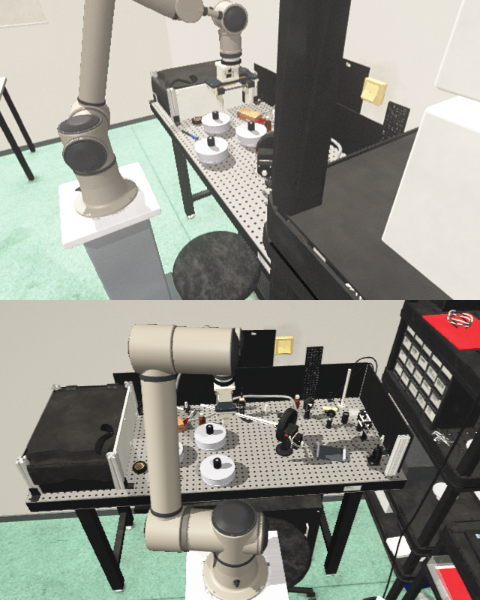

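```bash
python3 - <<'E'
from h import *
z=np.load('s0.npz')
for n in '12':
    P=z['P'+n]; p=z['p'+n]
    # rim plates at z~0.05
    m=(abs(P[...,2]-.05)<.003)&(P[...,0]>.3)&(P[...,0]<.8)&(abs(P[...,1])<.45)
    for c in [(.55,.247),(.638,.062),(.4305,.037)]:
        Q=P[m]; Q=Q[np.hypot(Q[:,0]-c[0],Q[:,1]-c[1])<.08]
        (cx,cy),r=cv2.minEnclosingCircle(Q[:,:2].astype(np.float32)); print(n,c,len(Q),round(cx,4),round(cy,4),round(r,4))
    m=(P[...,2]>.004)&(P[...,2]<.03)&(P[...,0]>.3)&(P[...,0]<.8)&(P[...,1]<-.05)&(P[...,1]>-.5)
    k,l,st,c=cv2.connectedComponentsWithStats(m.astype(np.uint8))
    for i in range(1,k):
        if st[i,4]>100:
            Q=P[l==i]; print(n,st[i],np.nanmin(Q,0).round(3),np.nanmax(Q,0).round(3),np.median(Q,0).round(4),cv2.minAreaRect(Q[:,:2].astype(np.float32)))
    # tall things
    m=(P[...,2]>.1)&(P[...,2]<.4)&(P[...,0]>.3)&(P[...,0]<.85)&(abs(P[...,1])<.45)
    k,l,st,c=cv2.connectedComponentsWithStats(m.astype(np.uint8))
    for i in range(1,k):
        if st[i,4]>60: Q=P[l==i]; print('tall',n,st[i],np.nanmin(Q,0).round(3),np.nanmax(Q,0).round(3))
E
```

```text
1 (0.55, 0.247) 431 0.5529 0.2487 0.0727
1 (0.638, 0.062) 542 0.6383 0.0637 0.0724
1 (0.4305, 0.037) 684 0.4327 0.0395 0.0716
tall 1 [ 221   82  124   64 3630] [ 0.375 -0.042  0.1  ] [0.816 0.45  0.4  ]
tall 1 [ 336  175   29   66 1213] [ 0.446 -0.329  0.1  ] [ 0.555 -0.203  0.215]
2 (0.55, 0.247) 53 0.5531 0.1933 0.0397
2 (0.638, 0.062) 628 0.64 0.0654 0.0722
2 (0.4305, 0.037) 861 0.4319 0.0381 0.0725
2 [422 188  39  29 650] [ 0.459 -0.5    0.004] [ 0.596 -0.379  0.029] [ 0.5125 -0.444   0.0087] ((0.528406023979187, -0.4504450857639313), (0.12049238383769989, 0.11263477802276611), 72.93476867675781)
2 [368 191  24  20 240] [ 0.506 -0.291  0.004] [ 0.59  -0.216  0.028] [ 0.5382 -0.2444  0.0128] ((0.5454819798469543, -0.24619126319885254), (0.07677284628152847, 0.06627633422613144), 49.98332595825195)
tall 2 [ 285  105  126   93 2791] [ 0.425 -0.323  0.1  ] [0.701 0.036 0.4  ]
tall 2 [ 138  113   42  121 2482] [0.372 0.403 0.1  ] [0.85  0.45  0.206]
```

The scene view shows three lidded tubs, around (200–250,118–150) in the top picture. The side view shows the plate with its bright stops at (330,452), right of the motor stage at (287,430). I'm starting with the nearest tub.

Request:
jog_arm(rows=[91.8,20,-46,30,0,91.8,19,-46,30,0,91.8,0,0,27,0,91.8,0,0,0,0], grip_force=30)

```text
time: 0.5
tool_pos: [0.4432, 0.034, 0.1458]
tool_rot: [-3.135, -0.001, 1.572]
contact_force: [0.0, 0.3, -0.4]
opening: 0.0919
```

```bash
cat >> h.py <<'E'
def knob(P,z,c,r=.06):
    m=(abs(P[...,2]-z)<.005)&(np.hypot(P[...,0]-c[0],P[...,1]-c[1])<r)
    Q=P[m]; (x,y),rr=cv2.minEnclosingCircle(Q[:,:2].astype(np.float32)); return np.array([x,y]).round(4),round(rr,4),Q.mean(0).round(4),len(Q)
E
python3 - <<'E'
from h import *
p,d,P=grab('wrist','w1.png'); s=observe(); print(s['time'],s['tool_pos'],s['tool_rot'])
print(knob(P,.086,(.432,.039)),knob(P,.05,(.432,.039),.085),knob(P,.086,(.639,.064)),knob(P,.05,(.639,.064),.085),knob(P,.086,(.553,.248)))
E
```

```text
0.55 [0.44544247 0.03358677 0.14767211] [-3.13913664e+00 -1.66598632e-04  1.57105008e+00]
(array([0.4333, 0.0414]), 0.0159, array([0.4333, 0.0423, 0.0864]), 1398) (array([0.4331, 0.0407]), 0.0701, array([0.4334, 0.0461, 0.0504]), 19060) (array([0.6413, 0.0658]), 0.0161, array([0.6394, 0.0665, 0.0861]), 1717) (array([0.6418, 0.0654]), 0.0705, array([0.6339, 0.0704, 0.0503]), 19205) (array([0., 0.]), 0.0, array([nan, nan, nan]), 0)h.py:16: RuntimeWarning: Mean of empty slice.
  Q=P[m]; (x,y),rr=cv2.minEnclosingCircle(Q[:,:2].astype(np.float32)); return np.array([x,y]).round(4),round(rr,4),Q.mean(0).round(4),len(Q)
  ret = um.true_divide(
```

Request:
jog_arm(rows=[91.8,7,-12,15,0,91.8,0,0,30,0,91.8,0,0,30,0,91.8,0,0,19,0,25,0,0,0,0,25,0,0,0,0,25,0,0,0,0,25,0,0,0,0,25,0,0,0,0], grip_force=30)

```text
time: 1.45
tool_pos: [0.4347, 0.0404, 0.0551]
tool_rot: [3.14, 0.0, 1.571]
contact_force: [0.5, 0.2, -0.4]
opening: 0.056
```

Request:
jog_arm(rows=[25,0,0,0,0,25,0,0,0,0,25,0,0,0,0,25,0,0,0,0,25,0,0,-10,0,25,0,0,-25,0,25,0,0,-30,0,25,-20,0,-35,0,25,-35,0,-35,0,25,-35,0,-35,0,25,-35,0,-20,0,25,-25,0,0,0,25,0,0,0,0,25,0,0,0,0])

```text
time: 2.85
tool_pos: [0.4336, -0.1095, 0.2443]
tool_rot: [-3.141, -0.001, 1.569]
contact_force: [0.5, -0.9, -1.6]
opening: 0.0314
```

```bash
python3 - <<'E'
from h import *
s=observe(); print(s['time'],s['tool_pos'],s['tool_rot'],s['opening'])
p,d,P=grab('wrist'); q,_,_=grab('scene')
cv2.imwrite('pics/o1.png',np.vstack([p,cv2.resize(q[130:255,220:420],(640,400))])[:,:,::-1])
cv2.imwrite('pics/o1.png',cv2.resize(cv2.imread('pics/o1.png'),None,fx=.7,fy=.7))
E
```

```text
2.85 [ 0.43359659 -0.10949289  0.2443039 ] [-3.14108323e+00 -6.52071788e-04  1.56931467e+00] 0.03142841437084793
```

View pics/o1.png

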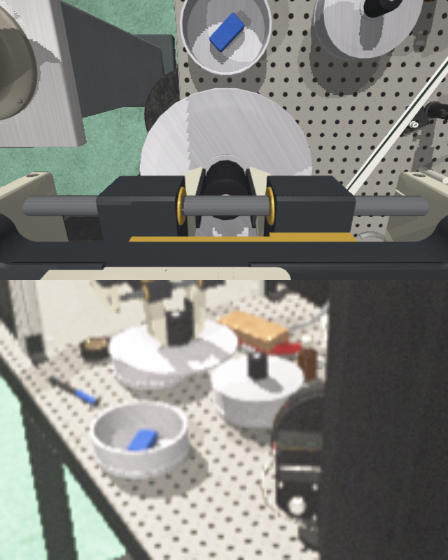

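The wrist picture shows a blue box in the near tub (225,32), so this is not the one. I'll put its lid back.

Request:
jog_arm(rows=[25,25,0,0,0,25,35,0,20,0,25,35,0,35,0,25,35,0,35,0,25,20,0,35,0,25,0,0,30,0,25,0,0,15,0,25,0,0,10,0,25,0,0,5,0,25,0,0,5,0,25,0,0,0,0,25,0,0,0,0])

```text
time: 4.15
tool_pos: [0.4345, 0.0404, 0.0548]
tool_rot: [3.14, 0.0, 1.571]
contact_force: [-0.2, -0.2, -1.7]
opening: 0.0314
```

Request:
jog_arm(rows=[60,0,0,0,0,60,0,0,0,0,60,0,0,0,0,60,0,0,0,0,60,0,0,-15,0,60,0,0,-30,0,60,0,15,-30,0,60,5,32,-15,0,60,5,32,0,0,60,5,32,0,0,60,5,32,0,0,60,5,32,0,0,60,0,32,0,0,60,0,0,0,0])

```text
time: 5.55
tool_pos: [0.6438, 0.0653, 0.1433]
tool_rot: [3.14, 0.0, 1.571]
contact_force: [0.3, 0.6, -0.5]
opening: 0.0599
```

```bash
python3 - <<'E' 2>/dev/null
from h import *
p,d,P=grab('wrist','w2.png'); s=observe(); print(s['time'],s['tool_pos'],s['tool_rot'])
print(knob(P,.086,(.433,.041)),knob(P,.05,(.433,.041),.085),knob(P,.086,(.641,.065)),knob(P,.05,(.641,.065),.085),knob(P,.05,(.553,.248),.085),knob(P,.086,(.553,.248)))
E
```

```text
5.6 [0.6417602  0.06536467 0.14315028] [-3.14078912e+00  7.55405075e-05  1.57072610e+00]
(array([0.4342, 0.0444]), 0.0157, array([0.4348, 0.0502, 0.0858]), 584) (array([0.4345, 0.041 ]), 0.0705, array([0.439 , 0.0654, 0.0504]), 12365) (array([0.6418, 0.0664]), 0.016, array([0.642 , 0.0673, 0.0865]), 1393) (array([0.6418, 0.0659]), 0.07, array([0.6422, 0.0722, 0.0504]), 18534) (array([0.5521, 0.2181]), 0.0607, array([0.5526, 0.2031, 0.0501]), 6921) (array([0., 0.]), 0.0, array([nan, nan, nan]), 0)
```

Request:
jog_arm(rows=[60,0,0,30,0,60,0,0,30,0,60,0,0,20,0,60,0,0,9,0,25,0,0,0,0,25,0,0,0,0,25,0,0,0,0,25,0,0,0,0,25,0,0,0,0,25,0,0,0,0,25,0,0,-10,0,25,0,0,-25,0,25,0,0,-30,0,25,-20,0,-35,0,25,-35,0,-35,0,25,-35,0,-35,0,25,-35,0,-20,0,25,-25,0,0,0,25,0,0,0,0,25,0,0,0,0])

```text
time: 7.6
tool_pos: [0.6406, -0.0847, 0.245]
tool_rot: [-3.141, -0.001, 1.569]
contact_force: [0.0, 0.5, -2.7]
opening: 0.0317
```

```bash
python3 - <<'E'
from h import *
s=observe(); print(s['time'],s['tool_pos'],s['tool_rot'],s['opening'])
p,d,P=grab('wrist','o2.png'); np.savez('o2.npz',p=p,P=P)
E
```

```text
7.6 [ 0.64063191 -0.08471814  0.24500034] [-3.14057504e+00 -7.69929266e-04  1.56949918e+00] 0.031665749609127936
```

View pics/o2.png

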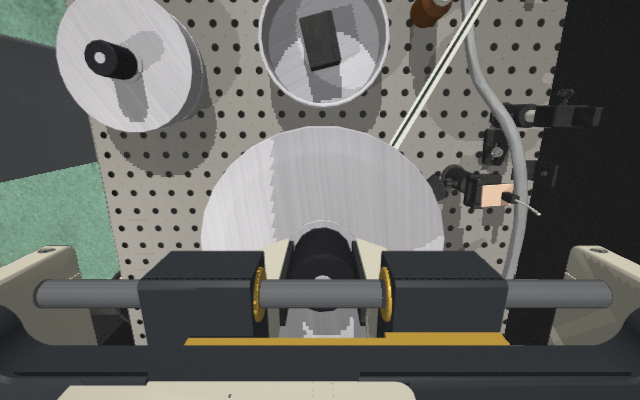

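The open tub (325,45) holds the black block, so the module is in the third tub. I'll close this one.

Request:
jog_arm(rows=[25,25,0,0,0,25,35,0,20,0,25,35,0,35,0,25,35,0,35,0,25,20,0,35,0,25,0,0,30,0,25,0,0,15,0,25,0,0,10,0,25,0,0,5,0,25,0,0,5,0,25,0,0,0,0,25,0,0,0,0])

```text
time: 8.85
tool_pos: [0.6418, 0.0656, 0.0566]
tool_rot: [3.139, -0.0, 1.571]
contact_force: [0.7, 0.8, 2.9]
opening: 0.0315
```

Request:
jog_arm(rows=[60,0,0,0,0,60,0,0,0,0,60,0,0,0,0,60,0,0,0,0,60,0,0,-15,0,60,0,0,-30,0,60,15,-7,-30,0,60,28,-14,-15,0,60,28,-14,0,0,60,28,-14,0,0,60,28,-14,0,0,60,28,-14,0,0,60,28,-12,0,0,60,0,0,0,0,60,0,0,0,0])

```text
time: 10.35
tool_pos: [0.5522, 0.249, 0.1463]
tool_rot: [3.14, -0.0, 1.572]
contact_force: [0.4, -0.2, 0.0]
opening: 0.0599
```

```bash
python3 - <<'E' 2>/dev/null
from h import *
p,d,P=grab('wrist','w3.png'); s=observe(); print(s['time'],s['tool_pos'],s['tool_rot'])
print(knob(P,.05,(.641,.065),.085),knob(P,.086,(.553,.248)),knob(P,.05,(.553,.248),.085))
E
```

```text
10.4 [0.5525022  0.24826999 0.14609761] [3.14028180e+00 5.98826668e-05 1.57115646e+00]
(array([0.6099, 0.1165]), 0.0193, array([0.612 , 0.1226, 0.0494]), 414) (array([0.5516, 0.252 ]), 0.016, array([0.5515, 0.2532, 0.0864]), 1368) (array([0.5514, 0.2516]), 0.0701, array([0.5516, 0.2576, 0.0504]), 18473)
```

Request:
jog_arm(rows=[60,3,-1,30,0,60,0,0,30,0,60,0,0,22,0,60,0,0,10,0,25,0,0,0,0,25,0,0,0,0,25,0,0,0,0,25,0,0,0,0,25,0,0,0,0,25,0,0,0,0,25,0,0,-10,0,25,0,0,-25,0,25,0,0,-30,0,25,-20,0,-35,0,25,-35,0,-35,0,25,-35,0,-35,0,25,-35,0,-20,0,25,-25,0,0,0,25,0,0,0,0,25,0,0,0,0])

```text
time: 12.4
tool_pos: [0.5507, 0.1013, 0.2434]
tool_rot: [-3.141, -0.0, 1.57]
contact_force: [0.4, 1.0, -1.8]
opening: 0.0309
```

```bash
python3 - <<'E'
from h import *
s=observe(); print(s['time'],s['tool_pos'],s['tool_rot'],s['opening'])
p,d,P=grab('wrist','o3.png'); np.savez('o3.npz',p=p,P=P)
m=(P[...,2]>.02)&(P[...,2]<.036)&(np.hypot(P[...,0]-.5515,P[...,1]-.2517)<.055)
Q=P[m]; print(len(Q),Q.mean(0),cv2.minAreaRect((Q[:,:2]*1000).astype(np.float32)))
E
```

```text
12.4 [0.5507472  0.10131965 0.24335684] [-3.14111156e+00 -4.30749505e-04  1.56960582e+00] 0.030908498390046904
1393 [0.54983475 0.25240503 0.03068566] ((550.1633911132812, 250.71490478515625), (74.02680969238281, 25.005535125732422), 29.174835205078125)
```

View pics/o3.png

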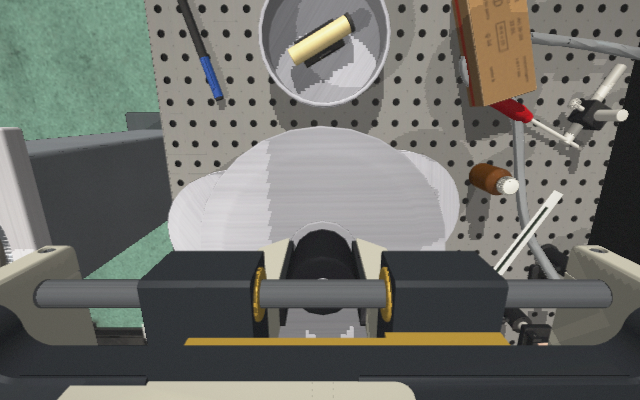

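The third tub holds the brass module (322,40). Its lid goes to the empty place.

Request:
jog_arm(rows=[25,-30,-17,0,0,25,-30,-17,0,0,25,-30,-17,0,0,25,-30,-17,0,0,25,-30,-17,0,0,25,-30,-17,20,0,25,-32,-17,30,0,25,0,0,35,0,25,0,0,35,0,25,0,0,35,0,25,0,0,30,0,25,0,0,15,0,25,0,0,10,0,25,0,0,5,0,25,0,0,5,0,25,0,0,4,0,25,0,0,0,0,25,0,0,0,0])

```text
time: 14.25
tool_pos: [0.4324, -0.1106, 0.0196]
tool_rot: [3.141, 0.0, 1.571]
contact_force: [0.0, 0.6, -1.5]
opening: 0.0317
```

Request:
jog_arm(rows=[25,0,0,4,0,25,0,0,0,0,55,0,0,0,0,55,0,0,0,0,55,0,0,0,0,55,0,0,0,0,55,0,0,-15,0,55,0,0,-30,0,55,0,0,-35,0,55,10,0,-35,0,55,30,10,-25,0,55,35,12,0,0,55,35,12,0,0,55,35,12,0,0,55,35,12,0,0,55,35,12,0,0,55,35,12,0,0,55,35,12,0,0,55,35,12,0,0,55,35,12,0,0])

```text
time: 16.25
tool_pos: [0.5502, 0.246, 0.1551]
tool_rot: [-3.141, 0.0, 1.571]
contact_force: [0.7, -0.3, 0.1]
opening: 0.0549
```

Request:
jog_arm(rows=[55,7,2,0,0,55,0,0,0,7.6,55,0,0,0,7.6,55,0,0,0,7.6,55,0,0,0,7.6,55,0,0,0,7.6,55,0,0,0,7.6,55,0,0,0,7.6,55,0,0,0,7.8,55,0,0,0,0,55,0,0,0,0])

```text
time: 17.35
tool_pos: [0.5519, 0.251, 0.1552]
tool_rot: [3.142, 0.0, 0.509]
contact_force: [-0.5, 0.4, 0.3]
opening: 0.055
```

```bash
python3 - <<'E'
from h import *
s=observe(); print(s['time'],s['tool_pos'],s['tool_rot'],s['opening'],s['qpos'])
M=T(); p,d,P=grab('wrist','g3.png')
m=(P[...,2]>.02)&(P[...,2]<.036)&(np.hypot(P[...,0]-.5515,P[...,1]-.2517)<.055)
Q=P[m]; c,wh,a=cv2.minAreaRect((Q[:,:2]*1000).astype(np.float32)); print(len(Q),Q.mean(0),c,wh,a)
# all of it incl. foot (above floor)
m=(P[...,2]>.009)&(P[...,2]<.017)&(np.hypot(P[...,0]-.5515,P[...,1]-.2517)<.05)
Q=P[m]; print(len(Q),Q.mean(0),cv2.minAreaRect((Q[:,:2]*1000).astype(np.float32)))
print('tool delta mm', (M[:3,:3].T@(np.array([c[0]/1e3,c[1]/1e3,.015])-M[:3,3])*1000).round(1),'tool x dir deg',np.degrees(np.arctan2(M[1,0],M[0,0])))
E
```

```text
17.35 [0.55190981 0.25098423 0.15517136] [3.14150071e+00 4.36394486e-04 5.09471658e-01] 0.05497081728267775 [ 3.00550816e-01  5.50399882e-01  1.39178322e+00 -1.93626752e-04
  1.19981739e+00  1.36194570e+00]
1582 [0.55070153 0.25421215 0.03072647] (550.3446044921875, 250.83445739746094) (74.00332641601562, 24.898174285888672) 28.454933166503906
494 [0.54841798 0.25348348 0.01359998] ((553.3333129882812, 255.83645629882812), (63.49989318847656, 29.65947723388672), 28.23284339904785)
tool delta mm [ -1.4  -0.6 140.2] tool x dir deg 29.190575781518778
```

View pics/g3.png

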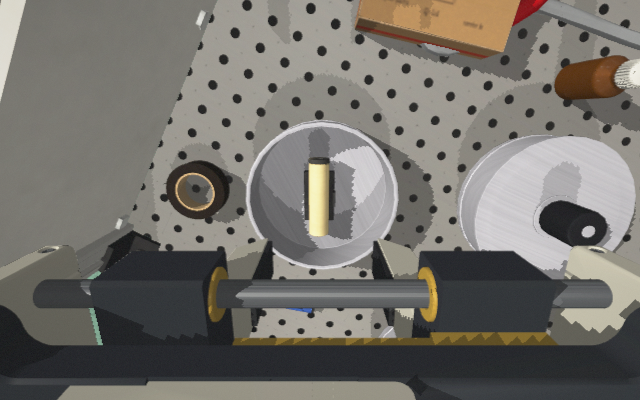

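Request:
jog_arm(rows=[55,-1,0,35,0,55,0,0,35,0,55,0,0,35,0,55,0,0,25,0,55,0,0,8,0,55,0,0,2,0,10,0,0,0,0,10,0,0,0,0,10,0,0,0,0,10,0,0,0,0,10,0,0,0,0,10,0,0,0,0,10,0,0,0,0,10,0,0,0,0], grip_force=35)

```text
time: 18.8
tool_pos: [0.5514, 0.2513, 0.0158]
tool_rot: [-3.142, -0.001, 0.506]
contact_force: [-1.2, 1.1, 5.8]
opening: 0.0178
```

Request:
jog_arm(rows=[10,0,0,-5,0,10,0,0,-15,0,10,0,0,-25,0,10,0,0,-30,0,10,0,0,-30,0,10,0,0,-30,7,10,0,0,-30,8,10,0,0,-30,8,10,0,0,-30,8,10,0,0,-30,8,10,0,0,-20,8,10,0,0,0,8,10,0,0,0,8,10,0,0,0,8,10,0,0,0,8,10,0,0,0,8,10,0,0,0,8,10,0,0,0,8,10,0,0,0,8,10,0,0,0,8])

```text
time: 20.8
tool_pos: [0.5627, 0.1665, 0.2828]
tool_rot: [-3.139, 0.085, -1.432]
contact_force: [0.7, 0.6, -1.3]
opening: 0.0178
```

Request:
jog_arm(rows=[10,0,0,0,0,10,0,0,0,0])

```text
time: 21.0
tool_pos: [0.5627, 0.1659, 0.283]
tool_rot: [-3.14, 0.084, -1.432]
contact_force: [-1.0, 0.4, -0.7]
opening: 0.0179
```

```bash
python3 - <<'E'
from h import *
s=observe(); print(s['time'],s['tool_pos'],s['tool_rot'],s['opening'],s['qpos'],s['contact_force'])
E
```

```text
21.0 [0.56267482 0.16589503 0.28303568] [-3.14005722  0.08401973 -1.43233538] 0.017885905690220513 [0.11004533 0.41706827 1.257885   0.08447765 1.46785772 3.10450458] [-1.03950464  0.39006123 -0.6593749 ]
```

Request:
jog_arm(rows=[10,30,0,0,-8,10,30,0,0,-8,10,30,0,0,0,10,30,0,0,0,10,30,0,0,0,10,0,0,0,0])

```text
time: 21.6
tool_pos: [0.6128, 0.0248, 0.27]
tool_rot: [-3.117, 0.079, -1.152]
contact_force: [0.2, 0.6, -1.5]
opening: 0.0178
```

```bash
python3 - <<'E'
from h import *
s=observe(); print(s['time'],s['tool_pos'],s['tool_rot'],s['opening'],s['qpos'],s['contact_force'])
E
```

```text
21.6 [0.61276995 0.02479402 0.27000604] [-3.1172663   0.07938233 -1.15164747] 0.017794040022284848 [-0.12660634  0.48911222  1.17791207  0.08070286  1.49524015  2.58987624] [ 0.18299236  0.6179718  -1.49575654]
```

Request:
jog_arm(rows=[10,-31,0,0,-8.5,10,-31,0,0,-8.5,10,-31,0,0,-8.5,10,-31,0,0,-8.5,10,0,0,0,-8.5,10,0,0,0,-8.5,10,0,0,0,-8.5,10,0,0,0,-8.5,10,0,0,0,-8.5,10,0,0,0,-8.5,10,0,0,0,-8.5,10,0,0,0,-8.5,10,0,0,0,-8.5,10,0,0,0,-8.5,10,0,0,0,-8.5,10,0,0,0,-8.5,10,0,0,0,-8.5,10,0,0,0,-8.5,10,0,0,0,-8.5,10,0,0,0,-8.5])

```text
time: 23.6
tool_pos: [0.538, 0.1262, 0.2801]
tool_rot: [3.13, -0.084, 1.825]
contact_force: [-0.1, 0.3, -1.5]
opening: 0.018
```

```bash
cat >> h.py <<'E'
def st():
    s=observe(); M=T(); print('t',round(s['time'],2),'pos',s['tool_pos'].round(4),'toolz',M[:3,2].round(4),'yaw',np.degrees(np.arctan2(M[1,0],M[0,0])).round(2),'q',s['qpos'].round(3),'F',s['contact_force'].round(1),'op',round(s['opening'],4))
E
python3 -c "
from h import *; st()"
```

```text
t 23.6 pos [0.538  0.1262 0.2801] toolz [-0.0095  0.0837 -0.9964] yaw 104.58 q [ 0.043  0.355  1.36   0.085  1.433 -0.223] F [-0.1  0.3 -1.5] op 0.018
```

Request:
jog_arm(rows=[10,0,0,0,-8.5,10,0,0,0,-8.5,10,0,0,0,-8.5,10,0,0,0,-8.5,10,0,0,0,-8.5,10,0,0,0,-8.5,10,0,0,0,-8.5,10,0,0,0,-8.5,10,0,0,0,-8.5,10,0,0,0,-8.5,10,0,0,0,-8.5,10,0,0,0,-8.5,10,0,0,0,-8.5,10,0,0,0,-8.5,10,0,0,0,-8.5,10,0,0,0,-8.5,10,0,0,0,-8.5,10,0,0,0,-8.5,10,0,0,0,-8,10,0,0,0,-4])

```text
time: 25.6
tool_pos: [0.538, 0.1261, 0.2801]
tool_rot: [3.131, 0.084, -1.58]
contact_force: [-0.7, -0.9, -1.2]
opening: 0.0182
```

```bash
python3 -c "
from h import *; st()"
```

```text
t 25.6 pos [0.538  0.1261 0.2801] toolz [-0.0095  0.0837 -0.9964] yaw -90.55 q [ 0.043  0.355  1.36   0.085  1.433 -3.102] F [-0.7 -0.9 -1.2] op 0.0182
```

Request:
jog_arm(rows=[10,0,0,0,-4,10,0,0,0,-4,10,0,0,0,0])

```text
time: 25.9
tool_pos: [0.5356, 0.1597, 0.2829]
tool_rot: [3.139, 0.051, -1.492]
contact_force: [1.3, 0.0, -0.3]
opening: 0.0183
```

```bash
python3 -c "
from h import *; st()"
```

```text
t 25.9 pos [0.5356 0.1597 0.2829] toolz [-0.0064  0.0508 -0.9987] yaw -85.48 q [ 0.123  0.365  1.335  0.052  1.441 -3.104] F [ 1.3  0.  -0.3] op 0.0183
```

Request:
jog_arm(rows=[10,0,0,0,-4,10,0,0,0,-4,10,0,0,0,-4,10,0,0,0,0])

```text
time: 26.3
tool_pos: [0.5257, 0.2088, 0.2836]
tool_rot: [-3.138, -0.002, -1.364]
contact_force: [0.5, -0.5, -2.0]
opening: 0.018
```

```bash
python3 -c "
from h import *; st()"
```

```text
t 26.3 pos [0.5257 0.2088 0.2836] toolz [ 0.0041 -0.0014 -1.    ] yaw -78.15 q [ 2.440e-01  3.810e-01  1.309e+00 -2.000e-03  1.448e+00 -3.104e+00] F [ 0.5 -0.5 -2. ] op 0.018
```

Request:
jog_arm(rows=[10,0,0,0,8.5,10,0,0,0,8.5,10,0,0,0,8.5,10,0,0,0,8.5,10,0,0,0,8.5,10,0,0,0,8.5,10,0,0,0,8.5,10,0,0,0,8.5,10,0,0,0,8.5,10,0,0,0,8.5,10,0,0,0,8.5,10,0,0,0,8.5,10,0,0,0,8.5,10,0,0,0,8.5,10,0,0,0,8.5,10,0,0,0,8.5,10,0,0,0,8.5,10,0,0,0,8.5,10,0,0,0,8.5,10,0,0,0,8.5])

```text
time: 28.3
tool_pos: [0.5267, 0.2058, 0.2835]
tool_rot: [3.139, 0.003, 1.941]
contact_force: [-0.2, 0.4, -1.1]
opening: 0.0181
```

Request:
jog_arm(rows=[10,0,0,0,8.5,10,0,0,0,8.5,10,0,0,0,8.5,10,0,0,0,8.5,10,0,0,0,8.5,10,0,0,0,8.5,10,0,0,0,8.5,10,0,0,0,8.5,10,0,0,0,8.5,10,0,0,0,8.5,10,0,0,0,8.5,10,0,0,0,8.5,10,0,0,0,8.5,10,0,0,0,8.5,10,0,0,0,8.5,10,0,0,0,4,10,0,0,0,0])

```text
time: 30.0
tool_pos: [0.5267, 0.2058, 0.2836]
tool_rot: [3.141, -0.005, -0.349]
contact_force: [-0.1, -0.2, -1.7]
opening: 0.0179
```

```bash
python3 -c "
from h import *; st()"
```

```text
t 30.0 pos [0.5267 0.2058 0.2836] toolz [ 0.0042 -0.0019 -1.    ] yaw -19.97 q [ 0.239  0.38   1.31  -0.003  1.448  2.158] F [-0.1 -0.2 -1.7] op 0.0179
```

Request:
jog_arm(rows=[10,5,16,0,0,10,10.6,32,0,0,10,10.6,32,0,0,10,10.6,32,0,0,10,10.6,32,0,0,10,10.6,32,0,0,10,10.6,32,0,0,10,10.6,32,0,0,10,10.6,32,0,0,10,10.6,32,0,0,10,10.6,32,0,0,10,10.6,32,0,0,10,10.6,32,0,0,10,10.6,32,0,0,10,10.6,32,0,0,10,10.6,32,0,0,10,10.6,32,0,0,10,10.6,32,0,0,10,5,15,0,0])

```text
time: 31.9
tool_pos: [0.5081, -0.4028, 0.2841]
tool_rot: [3.14, -0.004, -0.348]
contact_force: [-0.9, 0.3, -1.1]
opening: 0.0181
```

Request:
jog_arm(rows=[10,0,0,0,8.5,10,0,0,0,8.5,10,0,0,0,8.5,10,0,0,0,8.5,10,0,0,0,8.5,10,0,0,0,8.5,10,0,0,0,8.5,10,0,0,0,8.5,10,0,0,0,2,10,0,0,0,0])

```text
time: 32.9
tool_pos: [0.509, -0.3999, 0.2846]
tool_rot: [-3.138, -0.002, -1.568]
contact_force: [0.6, -0.2, -1.2]
opening: 0.0183
```

```bash
python3 - <<'E'
from h import *; st()
p,d,P=grab('wrist','pl.png'); np.savez('pl.npz',p=p,P=P)
m=(P[...,2]>.006)&(P[...,2]<.011)&(np.abs(P[...,0]-.51)<.11)&(abs(P[...,1]+.45)<.12)
k,l,s,c=cv2.connectedComponentsWithStats(m.astype(np.uint8))
for i in range(1,k):
    if s[i,4]>100: Q=P[l==i]; print(s[i],cv2.minAreaRect((Q[:,:2]*1000).astype(np.float32)))
m=(P[...,2]>.018)&(P[...,2]<.026)&(np.abs(P[...,0]-.51)<.11)&(abs(P[...,1]+.45)<.12)
k,l,s,c=cv2.connectedComponentsWithStats(m.astype(np.uint8))
for i in range(1,k):
    if s[i,4]>20: Q=P[l==i]; print(s[i],Q.mean(0),cv2.minAreaRect((Q[:,:2]*1000).astype(np.float32)))
E
```

```text
t 32.9 pos [ 0.509  -0.3999  0.2846] toolz [ 0.0039 -0.0019 -1.    ] yaw -89.86 q [-7.850e-01  5.450e-01  1.042e+00  1.000e-03  1.550e+00  2.354e+00] F [ 0.6 -0.2 -1.2] op 0.0183
[ 279   88   78   92 4516] ((517.763671875, -446.7091064453125), (102.95909118652344, 79.9991683959961), 73.36341094970703)
[298  81  62  25 475] [ 0.50217154 -0.50004126  0.02256288] ((501.77972412109375, -500.03802490234375), (9.000802040100098, 79.67462158203125), 73.4541015625)
[276 164  58  23 404] [ 0.53354249 -0.3943078   0.02238977] ((533.5177612304688, -393.8905944824219), (9.49240493774414, 79.3564682006836), 73.27983856201172)
```

View pics/pl.png

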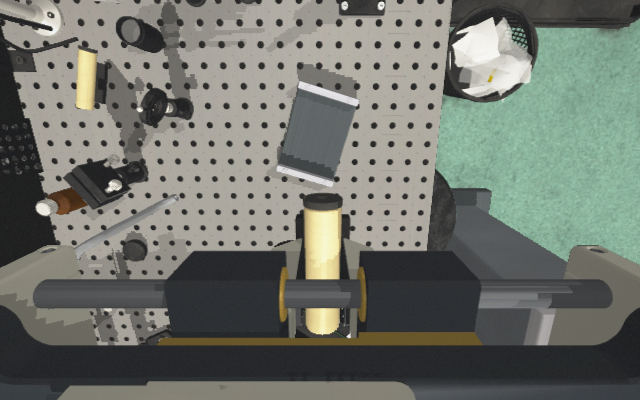

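The picture shows the plate at (318,130), about 17° off the world y axis, and the module held straight in the fingers.

Request:
jog_arm(rows=[10,24,-4,0,8.4,10,0,0,0,8.4,10,0,0,0,0])

```text
time: 33.25
tool_pos: [0.5134, -0.424, 0.2843]
tool_rot: [-3.138, -0.0, -1.863]
contact_force: [0.0, -0.1, -0.8]
opening: 0.0181
```

```bash
python3 - <<'E'
from h import *; st()
M=T(); d=np.array([.5177,-.447,.03])-M[:3,3]; print((M[:3,:3].T@d*1000).round(1))
p,dd,P=grab('wrist'); Q=(P-M[:3,3])@M[:3,:3]
m=(abs(Q[...,1])<.012)&(abs(Q[...,0])<.06)&(abs(Q[...,2]+.01)<.03)&(p[...,0]>150)
q=Q[m]; print(len(q),q.mean(0),q.min(0),q.max(0))
r=q[abs(q[:,1]-np.median(q[:,1]))<.003]; print('pitch',np.polyfit(r[:,0],r[:,2],1),'yaw',np.polyfit(q[:,0],q[:,1],1))
E
```

```text
t 33.25 pos [ 0.5134 -0.424   0.2843] toolz [ 0.0038 -0.0015 -1.    ] yaw -106.73 q [-8.060e-01  5.860e-01  9.730e-01  2.000e-03  1.578e+00  2.627e+00] F [ 0.  -0.1 -0.8] op 0.0181
[ 20.7  -9.8 254.4]
3069 [ 0.00299015  0.00048829 -0.01548539] [-0.03823606 -0.01192232 -0.02959366] [ 0.0361128   0.0103059  -0.00681776]
pitch [-0.00081352 -0.0168509 ] yaw [0.00438416 0.00047518]
```

Request:
jog_arm(rows=[10,21,-10,0,0,10,0,0,30,0,10,0,0,35,0,10,0,0,35,0,10,0,0,35,0,10,0,0,35,0,10,0,0,30,0,10,0,0,25,0,10,0,0,12,0,10,0,0,7,0,10,0,0,0,0])

```text
time: 34.4
tool_pos: [0.5186, -0.4467, 0.0408]
tool_rot: [-3.137, -0.001, -1.861]
contact_force: [-0.3, -0.4, -0.7]
opening: 0.0177
```

```bash
python3 -c "
from h import *; st()"
```

```text
t 34.4 pos [ 0.5186 -0.4467  0.0408] toolz [ 0.0042 -0.0018 -1.    ] yaw -106.61 q [-8.240e-01  8.010e-01  1.249e+00  2.000e-03  1.087e+00  2.607e+00] F [-0.3 -0.4 -0.7] op 0.0177
```

Request:
jog_arm(rows=[10,0,0,11,0,10,0,0,6,0,10,0,0,3,0,10,0,0,1,0,10,0,0,0,0,10,0,0,0,0])

```text
time: 35.0
tool_pos: [0.5188, -0.447, 0.0201]
tool_rot: [-3.136, -0.001, -1.862]
contact_force: [-0.2, -0.6, -2.1]
opening: 0.0179
```

Request:
jog_arm(rows=[10,0,0,1,0,10,0,0,0.5,0,10,0,0,0,0])

```text
time: 35.3
tool_pos: [0.5188, -0.447, 0.0189]
tool_rot: [-3.136, -0.001, -1.862]
contact_force: [-0.5, -0.7, 2.1]
opening: 0.0182
```

Request:
jog_arm(rows=[50,0,0,0,0,50,0,0,0,0,50,0,0,0,0,50,0,0,0,0,50,0,0,0,0,50,0,0,-10,0,50,0,0,-25,0,50,0,0,-35,0,50,0,0,-35,0,50,0,0,-35,0,50,0,0,-35,0,50,0,0,-35,0,50,0,0,-35,0,50,0,0,-25,0,50,0,0,0,0])

```text
time: 36.8
tool_pos: [0.5183, -0.4472, 0.2941]
tool_rot: [-3.129, -0.005, -1.862]
contact_force: [0.2, -0.1, 0.7]
opening: 0.0496
```

```bash
python3 - <<'E'
from h import *; st()
p,d,P=grab('wrist','pl2.png')
m=(P[...,2]>.024)&(P[...,2]<.04)&(np.abs(P[...,0]-.5177)<.06)&(abs(P[...,1]+.447)<.045)
Q=P[m]; print(len(Q),Q.mean(0).round(4),Q[:,2].max(),cv2.minAreaRect((Q[:,:2]*1000).astype(np.float32)))
u=np.array([np.cos(np.radians(73.3)),np.sin(np.radians(73.3))]); a=(Q[:,:2]-[.5177,-.447])@u
h=[np.percentile(Q[(a>x)&(a<x+.01),2],95).round(4) for x in (-.035,-.02,0,.02)]; print('tops',h)
E
```

```text
t 36.8 pos [ 0.5183 -0.4472  0.2941] toolz [ 0.0107 -0.0089 -0.9999] yaw -106.7 q [-8.240e-01  6.200e-01  8.890e-01  2.000e-03  1.619e+00  2.609e+00] F [ 0.2 -0.1  0.7] op 0.0496
786 [ 0.5178 -0.4472  0.0335] 0.03811141588146155 ((518.418701171875, -446.10888671875), (124.88691711425781, 37.263465881347656), 57.370269775390625)
tops [np.float64(0.0364), np.float64(0.0364), np.float64(0.0364), np.float64(0.0363)]
```

View pics/pl2.png

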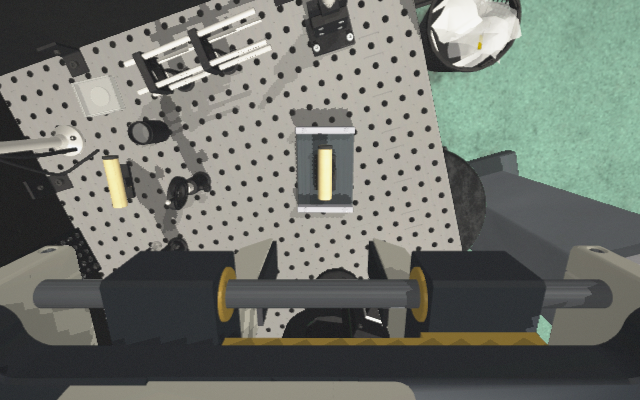

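The module stands level at (325,175) between the stops. Next I fetch the lid from the table.

Request:
jog_arm(rows=[50,0,0,0,-8.5,50,0,0,0,-8.5,50,0,0,0,-8.5,50,0,0,0,-8.5,50,0,0,0,-8.5,50,0,0,0,-8.5,50,0,0,0,-8.5,50,0,0,0,-8.5,50,0,0,0,-8.5,50,0,0,0,-8.5,50,0,0,0,-8.5,50,0,0,0,-8.5,50,0,0,0,-8.5,50,0,0,0,-8.5,50,0,0,0,-8.5,50,0,0,0,-8.5,50,0,0,0,-8.5,50,0,0,0,-8.5,50,0,0,0,-8.5,50,0,0,0,-8.5])

```text
time: 38.85
tool_pos: [0.517, -0.4458, 0.2865]
tool_rot: [3.14, -0.001, 1.111]
contact_force: [-0.2, 0.6, -0.2]
opening: 0.0499
```

Request:
jog_arm(rows=[50,0,0,0,-8.5,50,0,0,0,-8.5,50,0,0,0,-8.5,50,0,0,0,-1.2,50,33,-8,0,0,50,33,-8,0,0,50,33,-8,0,0,50,33,-9,0,0,50,33,-9,0,0,50,33,-9,0,0,50,33,-9,0,0,50,33,-9,0,0,50,33,-8,0,0,50,33,-8,20,0,50,6,-1,35,0,50,0,0,35,0,50,0,0,35,0,50,0,0,20,0,50,0,0,0,0])

```text
time: 40.75
tool_pos: [0.4298, -0.1095, 0.1395]
tool_rot: [-3.14, -0.001, 1.568]
contact_force: [-1.2, 0.4, 0.4]
opening: 0.0498
```

```bash
python3 - <<'E' 2>/dev/null
from h import *; st()
p,d,P=grab('wrist','l3.png'); M=T()
print(knob(P,.047,(.432,-.111)),knob(P,.011,(.432,-.111),.085),knob(P,.05,(.433,.041),.085),knob(P,.086,(.433,.041)))
E
```

```text
t 40.75 pos [ 0.4298 -0.1095  0.1395] toolz [-2.e-03  9.e-04 -1.e+00] yaw 89.84 q [-0.423  0.296  1.863 -0.     0.984 -0.42 ] F [-1.2  0.4  0.4] op 0.0498
(array([ 0.4322, -0.1104]), 0.0159, array([ 0.4322, -0.1093,  0.0475]), 1062) (array([ 0.4325, -0.103 ]), 0.0773, array([ 0.432 , -0.1056,  0.0114]), 14950) (array([0.4341, 0.0363]), 0.0698, array([0.4341, 0.0117, 0.0504]), 15570) (array([0.4341, 0.0319]), 0.0131, array([0.4341, 0.0282, 0.0854]), 426)
```

Request:
jog_arm(rows=[50,-1,2,30,0,50,0,0,35,0,50,0,0,30,0,50,0,0,20,0,50,0,0,7,0,25,0,0,0,0,25,0,0,0,0,25,0,0,0,0,25,0,0,0,0,25,0,0,0,0,25,0,0,0,0,25,0,0,-10,0,25,0,0,-25,0,25,0,0,-35,0,25,0,0,-35,0,25,0,0,-35,0,25,0,0,-35,0,25,0,0,-35,0,25,0,0,-15,0,25,0,0,0,0], grip_force=30)

```text
time: 42.8
tool_pos: [0.4345, -0.1116, 0.2481]
tool_rot: [3.132, 0.004, 1.571]
contact_force: [-0.1, 0.1, -2.0]
opening: 0.0317
```

Request:
jog_arm(rows=[25,15,5,0,0,25,33,11,0,0,25,33,11,0,0,25,33,11,0,0,25,33,11,0,0,25,33,11,0,0,25,33,11,0,0,25,33,11,0,0,25,33,11,0,0,25,33,11,0,0,25,33,10,0,0,25,16,5,0,0,25,0,0,0,0,25,0,0,0,0])

```text
time: 44.2
tool_pos: [0.5519, 0.2493, 0.2437]
tool_rot: [3.14, 0.003, 1.571]
contact_force: [-0.1, 0.1, -1.3]
opening: 0.0312
```

```bash
python3 - <<'E' 2>/dev/null
from h import *; st()
p,d,P=grab('wrist','l4.png'); M=T(); Q=(P-M[:3,3])@M[:3,:3]
# lid plate top in tool frame
for z0 in [0.001]:
    m=(abs(Q[...,2])<.02)&(np.hypot(Q[...,0],Q[...,1])<.08)&(Q[...,0]>.02)
    q=Q[m]; A=np.c_[q[:,:2],np.ones(len(q))]; print(len(q),'lid plane',np.linalg.lstsq(A,q[:,2],rcond=None)[0].round(4),q.max(0).round(4),q.min(0).round(4))
m=(abs(P[...,2]-.045)<.004)&(np.hypot(P[...,0]-.5515,P[...,1]-.2517)<.08)
print('tub rim',m.sum(), P[m].min(0),P[m].max(0))
E
```

```text
t 44.2 pos [0.5519 0.2493 0.2437] toolz [ 0.0017 -0.0032 -1.    ] yaw 90.03 q [ 0.3    0.481  1.259 -0.004  1.401  0.3  ] F [-0.1  0.1 -1.3] op 0.0312
16809 lid plane [0.018  0.0054 0.0099] [0.072  0.0663 0.0154] [ 0.02   -0.0672  0.0068]
tub rim 190 [0.52050313 0.31147504 0.04302242] [0.5832595  0.31895222 0.04759557]
```

Request:
jog_arm(rows=[25,1,0,25,0,25,0,0,35,0,25,0,0,35,0,25,0,0,35,0,25,0,0,25,0,25,0,0,12,0,25,0,0,7,0,25,0,0,4,0,25,0,0,3,0,25,0,0,2,0,25,0,0,0,0,25,0,0,0,0])

```text
time: 45.45
tool_pos: [0.5537, 0.2505, 0.0626]
tool_rot: [3.136, 0.002, 1.571]
contact_force: [0.5, -0.3, -1.5]
opening: 0.0311
```

Request:
jog_arm(rows=[25,0,0,1.5,0,25,0,0,1.5,0,25,0,0,0,0])

```text
time: 45.75
tool_pos: [0.5538, 0.2505, 0.0605]
tool_rot: [3.136, 0.002, 1.571]
contact_force: [-2.3, -1.8, 7.7]
opening: 0.0314
```

```bash
python3 -c "
from h import *; st()"
```

```text
t 45.75 pos [0.5538 0.2505 0.0605] toolz [ 0.0056 -0.0016 -1.    ] yaw 90.01 q [ 0.3    0.655  1.491 -0.004  0.99   0.302] F [-2.3 -1.8  7.7] op 0.0314
```

Request:
jog_arm(rows=[60,0,0,0,0,60,0,0,0,0,60,0,0,0,0,60,0,0,0,0,60,0,0,-10,0,60,0,0,-25,0,60,0,0,-30,0,60,0,0,-30,0,60,0,0,-30,0,60,-20,0,-20,0,60,-30,0,0,0,60,-30,0,0,0,60,-30,0,0,0,60,0,0,0,0,60,0,0,0,0])

```text
time: 47.25
tool_pos: [0.553, 0.1403, 0.205]
tool_rot: [3.136, 0.001, 1.569]
contact_force: [0.2, 1.1, 0.2]
opening: 0.0597
```

```bash
python3 - <<'E' 2>/dev/null
from h import *; st()
p,d,P=grab('wrist','end.png')
q,_,PS=grab('scene'); r,_,PD=grab('side')
for n,X in (('wrist',P),('scene',PS),('side',PD)):
  for c in ((.433,.041),(.6415,.066),(.5515,.2517)):
    m=(abs(X[...,2]-.05)<.006)&(np.hypot(X[...,0]-c[0],X[...,1]-c[1])<.068); Q=X[m]
    if len(Q)<100: continue
    A=np.c_[Q[:,0]-c[0],Q[:,1]-c[1],np.ones(len(Q))]
    print(n,c,len(Q),'plane',np.linalg.lstsq(A,Q[:,2],rcond=None)[0].round(4),'rim',knob(X,.05,c,.085)[:2],'knob',knob(X,.086,c)[:2])
m=(PD[...,2]>.028)&(PD[...,2]<.04)&(np.hypot(PD[...,0]-.5177,PD[...,1]+.447)<.045); print('module',m.sum(),PD[m].mean(0))
cv2.imwrite('pics/end2.png',np.vstack([p,cv2.resize(r[120:270,200:520],(640,300))])[::,:,::-1][::1,::1])
cv2.imwrite('pics/end2.png',cv2.resize(cv2.imread('pics/end2.png'),None,fx=.8,fy=.8))
E
```

```text
t 47.25 pos [0.553  0.1403 0.205 ] toolz [ 0.0051 -0.0015 -1.    ] yaw 89.91 q [ 0.115  0.44   1.434 -0.002  1.262  0.118] F [0.2 1.1 0.2] op 0.0597
wrist (0.433, 0.041) 2523 plane [-0.0012 -0.0027  0.0504] rim (array([0.4349, 0.0414]), 0.0701) knob (array([0., 0.]), 0.0)
wrist (0.6415, 0.066) 6055 plane [ 0.0025 -0.0091  0.0507] rim (array([0.6411, 0.0666]), 0.0698) knob (array([0., 0.]), 0.0)
wrist (0.5515, 0.2517) 16311 plane [ 0.0008 -0.0003  0.0504] rim (array([0.5533, 0.2519]), 0.07) knob (array([0.5533, 0.252 ]), 0.016)
scene (0.433, 0.041) 668 plane [0.0021 0.0013 0.0507] rim (array([0.4323, 0.0394]), 0.0719) knob (array([0.4342, 0.0386]), 0.0157)
scene (0.6415, 0.066) 526 plane [-0.0003  0.0003  0.0506] rim (array([0.6413, 0.062 ]), 0.0727) knob (array([0.6409, 0.0643]), 0.0178)
scene (0.5515, 0.2517) 438 plane [0.0034 0.0031 0.0506] rim (array([0.553 , 0.2488]), 0.0728) knob (array([0.5524, 0.2498]), 0.0196)
side (0.433, 0.041) 1014 plane [0.0006 0.0029 0.05  ] rim (array([0.4331, 0.0376]), 0.0728) knob (array([0.4322, 0.0385]), 0.0178)
side (0.6415, 0.066) 747 plane [-0.0024  0.0004  0.0501] rim (array([0.6403, 0.0623]), 0.0731) knob (array([0.6394, 0.0639]), 0.0189)
side (0.5515, 0.2517) 382 plane [-0.0083  0.0159  0.0507] rim (array([0.5537, 0.239 ]), 0.0709) knob (array([0.5508, 0.2386]), 0.0102)
module 106 [ 0.51374441 -0.44535479  0.03350292]
```

View pics/end2.png

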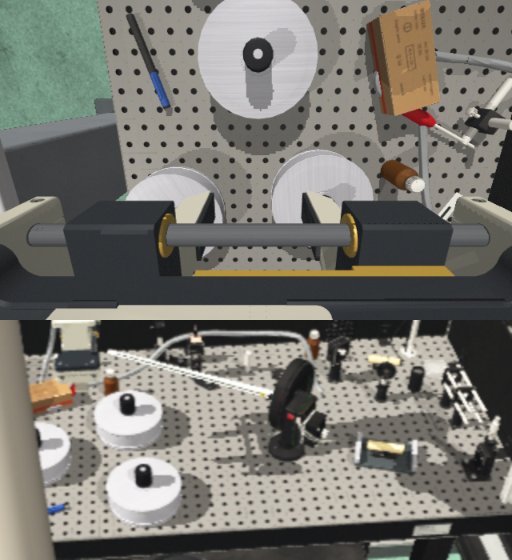

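All three lids are seated and level: the wrist view shows the third lid at (258,55) and the other two below it. The module lies on the plate at (387,450) in the side crop.

```bash
python3 -c "
from cell import hand_in; print(hand_in())"
```

```text
the job is handed in; nothing more can be done
None
```

The job is done and handed in at about 47 s of the 72 s allowed; the hand-in gave no verdict. The near tub held the blue box and the second the black block, and each lid went straight back on. The laser module was in the third tub, and I carried it to the plate, released it on contact and closed that tub.

**Last checks:**
- **Module:** after release, its top was level along its length at 36 mm, where 36 mm was expected. It lay along the plate, within about 1 mm of the plate's centre. In the final side picture it was still in place.
- **Lids:** all three rim plates were at about 50 mm and level within 0.01 rad in the wrist view. They sat within about 2 mm of where each lid was found, which I took as the tub centres.
- **Disagreement:** the side camera put the third lid about 13 mm off in y. The robot arm partly hides that lid from the side camera, and the wrist and scene cameras agreed with each other, so I went with those.
- **Arm:** clear of everything, with forces near zero.

**One mishap:** while carrying the module, a turn ran into the last joint's limit and tilted the tool by about 0.08 rad. I undid it by turning to the opposite limit, with the module still held, before placing it.

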